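# Gauge the depth of a blind tube

### The arm

A 7-joint arm with a two-finger parallel gripper is mounted at the origin on the work surface. World frame = base frame: x ahead of the robot, y to its left, z up, the work surface at z = 0. Lengths are in m, angles in rad, forces in N, time in s.
With the tool pointing down it reaches from about 0.4 to 0.85 m from the base axis. Payload 10.4 kg.
Tool frame: the origin (TCP) lies midway between the tips of the shut fingers; the grasp point (between the pads) lies 19 mm behind it (r.grasp_offset is the distance from the TCP to the grasp point, in m); z points along the fingers, y is the line along which they close (so a half turn about z gives the same grasp; the last joint's range is limited). The gripper opens to 87 mm and grips with 3 to 60 N. Pads are 19 mm wide; open, the fingers measure 117 mm over their backs; the gripper's body (75 mm by 190 mm) begins 51 mm behind the grasp point.
Start: joints at [1.1, 0.332, -0.065, 1.46, 0.022, 1.35, -0.088], TCP at [0.271, -0.563, 0.193] pointing down, gripper open.
Joint ranges: [-2.6, 2.6], [-0.5, 2.12], [-1.47, 1.34], [0.16, 2.42], [-1.27, 4.41], [0.06, 2.06], [-2.6, 2.6]. Speed limits (rad/s): [2.22, 2.22, 2.79, 2.79, 3.14, 3.14, 3.14].

### API

Orientations are given as a unit quaternion [x, y, z, w].
In Python, from bench import r gives the robot as it stands.
- The arm moves only by the tool drive_tool, never from a script. Its argument "moves" is a list that holds one entry, the list of rows, each a list of 7 numbers: the shift along the tool's x, y, z in m, then the turn, a rotation vector about the tool's x, y, z in rad, then the opening, from 0 (shut) to 1 (fully open). In form: [[[tx, ty, tz, ax, ay, az, jaw], ...]]. A call has 1 to 10 rows; each row shifts and turns the commanded pose from where the row before left it, along the tool's axes as they then stand; what a row does not reach is not made up. A row lasts 1/10 s, in which the tool goes at most 50 mm and 8.59 degrees, less where a joint would pass 70% of its speed; a pose out of reach is approached as far as the arm can. A call is refused whole if a number of a shift passes 0.05 or a number of a turn 0.15, either way. A call with a gripper value outside its range is refused whole. The fingers move at their own pace and stop on an object; "squeeze" is the grip in N (left out, the last holds). Time passes only in rows, so rows that do not move let the fingers close. It gives the time, the measured TCP pose, the force, the opening and the grip force at its end, in the units of the state.
- r.read_state(): the state, without advancing time (a new reading comes with each control period).
- r.camera(name): name is "scene" or "top" or "wrist"; returns the picture (480x640x3 uint8, red, green, blue); there is no depth.
- r.camera_info(name): a dict with "mtx" (3x3 intrinsics, pixels), "rvec" (rotation vector, rad) and "tvec" (3), from world to camera coordinates, as OpenCV has them; the wrist camera has in their place "T_tool_cam" (4x4, takes a point from camera to tool coordinates, whose origin is the TCP and whose axes are the flange's). Camera axes: x right, y down, z forward; pixel columns grow to the right and rows downward; lengths in m; the calibration is good to about 2 mm. The wrist camera is an equidistant fisheye: a pixel r from the principal point sees the ray r / f radians off the axis. A picture is of the moment at which its call begins: read the wrist's pose just before it. camera_info takes no time and is no camera call.
- r.close_job(): hands the job in; it is judged then, once.
Trained networks look in the newest picture that a camera, given by its name, has taken for a name from the list of things; names that differ only in an ending like _2 or _b are one class to them, and where a whole thing is asked for, a point or a joint stands for the part that bears it (a point fixed in the world has none). Each returns a list of dicts, best first, with "conf" (0 to 1); they miss things now and then, are a little off and sometimes report something else, mostly with a low value. They report only what shows in the picture. A call takes as long as a camera call. They do not tell look-alikes from the thing itself.
- r.find_in(camera, query): "bbox" ([left, top, right, bottom] in pixels, round what is visible of it).
- r.place_of(camera, query): "at" ([column, row] in pixels: a listed point, or the origin of a listed thing).
The state is a dict: "time": time; "joint_positions": joint angles; "joint_vel": joint speeds; "joint_torque": joint torques, N m; "ee_pos": TCP position; "eef_rot": TCP orientation; "ft_force": force on the tool from outside, world axes, zero at the start; "torque": the same for the moment, N m; "width": finger opening in m; "grip_force": force on a finger pad.
Only numpy, scipy, OpenCV 4.12 (cv2) and the standard library are available. Lean on these libraries where they do the work, as an engineer would, in place of code of your own. Each camera call takes 0.05 s, during which the arm holds its last target. There are 200 camera calls.

### The job

Take the wooden-handled depth rod from its rest and slide it gently, tip first, into the open end of the steel tube on the wooden bench until it bottoms. Let go of it there, then slide the steel cursor along the brass rule until its thin pointer is level with the rod's outer (handle) end, so that the rule reads the exposed length, and leave the other things where they are.

Things in the scene. Friction and masses are not known exactly. Their poses are not given: they have to be found in the camera images.
- bench: The fixed wooden base (20 mm high, 155 by 390 mm) that carries tube, rule and cursor; origin on the table under the tube's mouth. +y runs from the mouth into the bore, x across (the rule is on the +x side), z up. In front of the mouth the base goes on for 195 mm and leaves the rod's line clear.
- mouth (a point): Centre of the open end of the fixed dark steel tube (outer diameter 32 mm, bore 14 mm, length 190 mm), which lies level, its axis 75 mm above the table. Axes as the bench's: +y into the bore. The bore is blind: its rigid bottom lies somewhere 75 to 135 mm inside the mouth and cannot be seen.
- rest: Fixed wooden rest with two V-shaped notches, 100 mm apart, in which the rod lies level; 50 mm wide, 70 mm high. Origin on the table below the middle of the rod; +x along the rod towards its tip. The handle hangs free beyond it.
- rod_handle (a point): Centre of the depth rod's handle, where it is gripped, 62 mm above the table. The loose rod is 215 mm long, about 100 g: a wooden handle, diameter 22 mm, 45 mm long, then a steel rod, diameter 10 mm, 170 mm long, whose last 6 mm taper to 5 mm. +x points along it from handle to tip; it may be rolled about x.
- rod_end (a point): Centre of the rod's outer end face, at the handle (22.5 mm from the handle's centre, 215 mm from the tip).
- rod_tip (a point): The rod's tip, 192.5 mm from the handle's centre.
- cursor (a joint): Position in m of the sliding steel cursor on the brass rule: 0 at the end far from the tube, growing towards the tube (the bench's +y) up to 0.115. At 0 the pointer is 175 mm in front of the mouth, at j it is 175 mm - j. It slides with about 1.5 N of friction and stays where it is left.
- cursor_grip (a point): Point on the upright fin of the cursor at which to grip or push it, 60 mm above the table and 85 mm to the side of the rod's line. The fin is 14 mm thick along the rule, 22 mm across it, and its top is 14 mm above this point. Axes as at the mouth.
- pointer (a point): Free end of the cursor's thin pointer (4 mm thick), which reaches from the cursor towards the rod's line, below the rod, 36 mm above the table; it is in line with the fin. Axes as at the mouth.
- bangle: Brass bangle, 68 mm wide, lying flat on the table; leave alone.
- bangle2: Larger brass bangle, 72 mm wide, lying flat; leave alone.
- bell_cup: Brass cup on a foot, 60 mm wide, 48 mm high; leave alone.
- hammer: Hammer lying on the left of the bench; leave alone.
- bar_stub: Dark steel bar, 22 mm thick, 180 mm long, lying on the table; leave alone.
There are look-alikes about, which are no part of the job. What is shaped like the part that bears rod_handle but green is not meant.

How it is judged:
By the outcome, as a careful person would: the job done as asked, in the order asked, and still so for the second after the job is handed in, with the robot touching nothing.
It also fails if it takes over 64 s, if anything falls off the work surface, if the arm or the gripper's body presses on something with over 40 N, if the wrist force passes 120 N, or if a joint passes its speed limit or range.

## Working session

There is one attempt and no reset: what is moved stays moved. The work goes in short steps, Python scripts to look and compute and a tool call to move; the robot and the scene stay as the last step left them, time stands still between calls to the robot, and variables do not carry over. Pictures are saved under pics/ and viewed, at most 12 in all, crops included, and the job is handed in when it is done.

Besides the shell and the picture viewer there is one more tool, called in YAML: its name, and indented under it one key for each argument. drive_tool: Moves the arm, as the interface text tells. Its arguments: {"type":"object","properties":{"moves":{"type":"array"},"squeeze":{"type":"number"}},"required":["moves"]}

```bash
mkdir -p pics; cat > h.py <<'E'
import numpy as np, cv2
from scipy.spatial.transform import Rotation as R
from bench import r
def save(a,n): cv2.imwrite('pics/'+n, cv2.cvtColor(a,cv2.COLOR_RGB2BGR))
def ray(cam,px,st=None):
    i=r.camera_info(cam); K=np.array(i['mtx'],float)
    if cam=='wrist':
        a=(px[0]-K[0,2])/K[0,0]; b=(px[1]-K[1,2])/K[1,1]; t=np.hypot(a,b)
        d=np.array([np.sin(t)*a/t,np.sin(t)*b/t,np.cos(t)]) if t>1e-9 else np.array([0,0,1.])
        T=np.array(i['T_tool_cam']); Rw=R.from_quat(st['eef_rot']).as_matrix()
        return np.array(st['ee_pos'])+Rw@T[:3,3], Rw@T[:3,:3]@d
    Rm=cv2.Rodrigues(np.array(i['rvec'],float))[0]; t=np.array(i['tvec'],float).ravel()
    return -Rm.T@t, Rm.T@(np.linalg.inv(K)@[px[0],px[1],1])
def atz(cam,px,z,st=None):
    o,d=ray(cam,px,st); return o+d*(z-o[2])/d[2]
def tri(rays):
    A=np.zeros((3,3));b=np.zeros(3)
    for o,d in rays:
        d=d/np.linalg.norm(d);P=np.eye(3)-np.outer(d,d);A+=P;b+=P@o
    x=np.linalg.solve(A,b)
    return x,[np.linalg.norm(np.cross(x-o,d/np.linalg.norm(d))) for o,d in rays]
E
python3 - <<'E'
from h import *
st=r.read_state();print(st['time'],st['ee_pos'],st['eef_rot'],st['width'])
im={c:r.camera(c) for c in('scene','top')}
save(im['scene'],'s0.png');save(im['top'],'t0.png')
H={'bench':0,'mouth':.075,'rest':0,'rod_handle':.062,'rod_end':.062,'rod_tip':.062,'cursor_grip':.06,'pointer':.036}
for q,z in H.items():
  for c in('top','scene'):
    for d in r.place_of(c,q)[:2]:
      print(q,c,np.round(d['at'],1),round(d['conf'],2),np.round(atz(c,d['at'],z),3))
E
```

```text
0.0 [ 0.27043154 -0.56301486  0.19249988] [ 9.75038656e-01  2.22034157e-01 -1.79938122e-04 -6.48404948e-04] 0.08698160495408058
bench top [282.3 221.1] 0.89 [0.531 0.115 0.   ]
bench top [288.  291.9] 0.22 [0.375 0.098 0.   ]
bench scene [334.5 288.5] 0.81 [0.527 0.112 0.   ]
mouth top [281.1 217.6] 0.6 [0.529 0.111 0.075]
mouth scene [338.4 257.2] 0.7 [0.515 0.108 0.075]
mouth scene [156.7 252.4] 0.35 [ 0.795 -0.143  0.075]
rest top [467.6 238.3] 0.82 [ 0.502 -0.296  0.   ]
rest scene [243.  207.3] 0.69 [ 0.502 -0.302  0.   ]
rod_handle top [494.6 273.5] 0.82 [ 0.425 -0.331  0.062]
rod_handle top [427.1 370.8] 0.82 [ 0.226 -0.192  0.062]
rod_handle scene [344.7 185.1] 0.82 [ 0.278 -0.136  0.062]
rod_handle scene [258.9 172.3] 0.73 [ 0.415 -0.347  0.062]
rod_end top [502.5 283.7] 0.96 [ 0.404 -0.347  0.062]
rod_end top [416.3 374.4] 0.69 [ 0.218 -0.17   0.062]
rod_end scene [352.7 188.7] 0.81 [ 0.275 -0.107  0.062]
rod_end scene [260.  169.3] 0.75 [ 0.402 -0.361  0.062]
rod_tip top [497.6 320.9] 0.97 [ 0.328 -0.335  0.062]
rod_tip top [451.3 189.5] 0.96 [ 0.598 -0.243  0.062]
rod_tip scene [223.2 206.2] 0.78 [ 0.587 -0.243  0.062]
rod_tip scene [286.6 176.5] 0.66 [ 0.37  -0.276  0.062]
cursor_grip scene [248.9 254.5] 0.7 [ 0.642 -0.034  0.06 ]
pointer top [360.6 199.3] 0.74 [ 0.577 -0.055  0.036]
pointer top [375.6 291.9] 0.38 [ 0.381 -0.09   0.036]
pointer scene [270.9 250.3] 0.69 [ 0.58  -0.045  0.036]
```

View pics/s0.png

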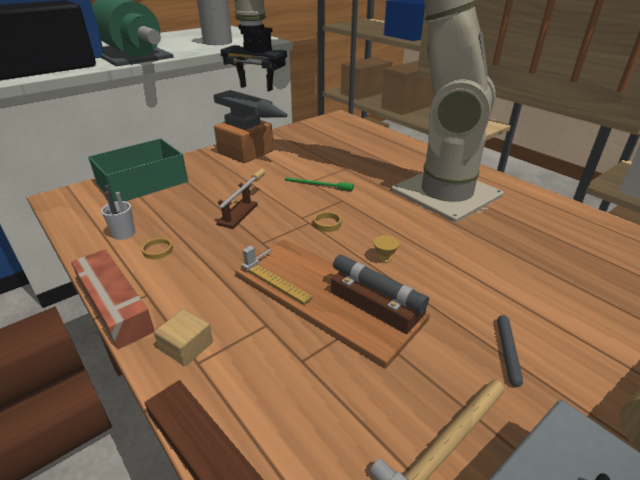

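View pics/t0.png

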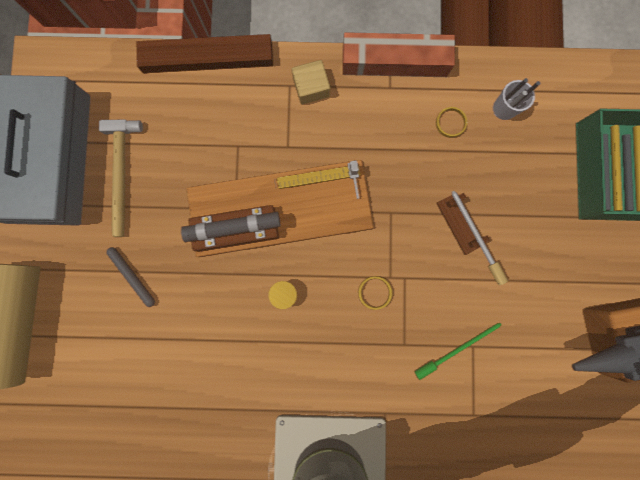

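The two candidates for the rod are at top (497,273), wooden handle lying on the rest, and top (427,371), green and lying on the table. The wooden one on the rest is meant. The mouth is the tube's right end at top (279,219), and the cursor is at (354,170). I'll move towards the handle and look with the wrist camera.

drive_tool:
  moves:
    - [[0.036,-0.023,0,0,0,0,1],[0.036,-0.023,0,0,0,0,1],[0.036,-0.023,0,0,0,0,1],[0.036,-0.023,0,0,0,0,1],[0.036,-0.023,0,0,0,0,1],[0,0,0,0,0,0,1],[0,0,0,0,0,0,1]]

```text
time: 1.6
ee_pos: [0.3836, -0.3813, 0.1935]
eef_rot: [0.975, 0.223, 0.0, 0.0]
ft_force: [0.1, -0.2, -0.4]
width: 0.0872
grip_force: 0.0
```

```bash
cat > look.py <<'E'
from h import *
import json,sys
def look(tag,qs):
    st=r.read_state(); im=r.camera('wrist'); save(im,tag+'.png')
    out={'st':{k:np.array(st[k]).tolist() for k in('ee_pos','eef_rot')}}
    for q in qs:
        out[q]=[(np.array(d['at']).tolist(),d['conf']) for d in r.place_of('wrist',q)[:3]]
    json.dump(out,open(tag+'.json','w')); 
    print(st['time'],np.round(st['ee_pos'],4),np.round(st['eef_rot'],4))
    H={'mouth':.075,'rod_handle':.062,'rod_end':.062,'rod_tip':.062,'cursor_grip':.06,'pointer':.036,'rest':0}
    for q in qs:
        for a,c in out[q]: print(q,np.round(a,1),round(c,2),np.round(atz('wrist',a,H[q],st),4))
look(sys.argv[1],sys.argv[2:])
E
python3 look.py w1 rod_handle rod_end rod_tip; python3 -c "
from h import *
i=r.camera_info('wrist');print(i['mtx'],np.round(i['T_tool_cam'],3))
im=cv2.imread('pics/t0.png')[170:400,400:520];w=cv2.imread('pics/w1.png')
c=cv2.resize(im,None,fx=2,fy=2);o=np.zeros((480,640+0,3),np.uint8);o=cv2.resize(w,(560,420));p=np.zeros((460,800,3),np.uint8);p[:420,:560]=o;p[:460,560:800]=c
cv2.imwrite('pics/w1b.png',p)"
```

```text
1.6 [ 0.3836 -0.3813  0.1935] [9.748e-01 2.231e-01 1.000e-04 3.000e-04]
rod_handle [289.4 156.9] 0.97 [ 0.4266 -0.3342  0.062 ]
rod_handle [118.7 273.8] 0.61 [ 0.2501 -0.2207  0.062 ]
rod_end [289.9 186.8] 0.83 [ 0.4032 -0.3458  0.062 ]
rod_tip [276.8 258.3] 0.8 [ 0.3388 -0.3623  0.062 ]
[[371.64829954   0.         317.16338672]
 [  0.         371.64829954 241.07207366]
 [  0.           0.           1.        ]] [[-0.    -0.968 -0.25   0.068]
 [ 1.     0.    -0.001  0.   ]
 [ 0.001 -0.25   0.968 -0.191]
 [ 0.     0.     0.     1.   ]]
```

View pics/w1b.png

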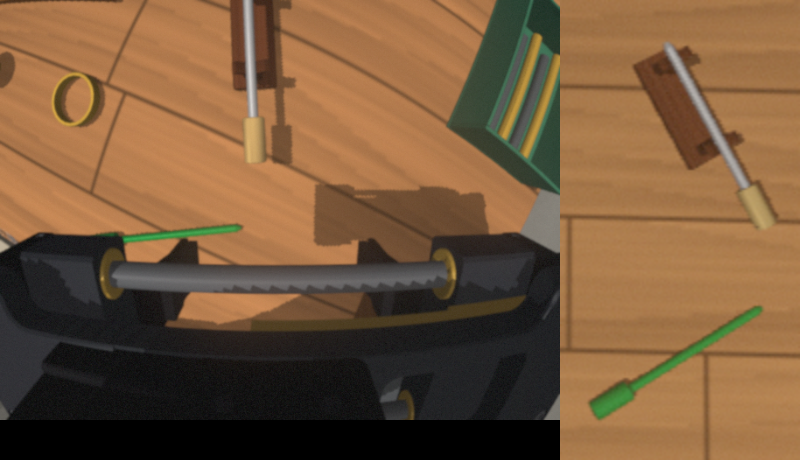

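The wooden handle on the rest (crop at right, wrist view 289,157) is confirmed; the other one is green. Next is a second view for its height.

drive_tool:
  moves:
    - [[0.012,-0.012,0.02,0,0,0,1],[0.012,-0.012,0.02,0,0,0,1],[0,0,0.02,0,0,0,1],[0,0,0,0,0,0,1],[0,0,0,0,0,0,1]]

```text
time: 2.3
ee_pos: [0.3938, -0.3507, 0.1336]
eef_rot: [0.975, 0.221, -0.0, -0.0]
ft_force: [-0.2, -0.7, 0.8]
width: 0.087
grip_force: 0.0
```

```bash
python3 look.py w2 rod_handle rod_end rod_tip; python3 - <<'E'
from h import *
import json
J=[json.load(open(f'w{i}.json')) for i in(1,2)]
for q in('rod_handle','rod_end'):
    print(q,*[np.round(v,4) for v in tri([ray('wrist',j[q][0][0],j['st']) for j in J])])
    # with top
E
```

```text
2.3 [ 0.3938 -0.3507  0.1336] [ 9.752e-01  2.213e-01 -2.000e-04 -0.000e+00]
rod_handle [317.9 193. ] 0.64 [ 0.4256 -0.3363  0.062 ]
rod_end [316.5 226.1] 0.94 [ 0.4035 -0.3458  0.062 ]
rod_tip [298.8 301.1] 0.61 [ 0.3443 -0.3589  0.062 ]
rod_tip [313.9  85.4] 0.54 [ 0.4937 -0.3007  0.062 ]
rod_handle [ 0.4277 -0.3353  0.0808] [0. 0.]
rod_end [ 0.4032 -0.3458  0.0613] [0.0001 0.0001]
```

View pics/w2.png

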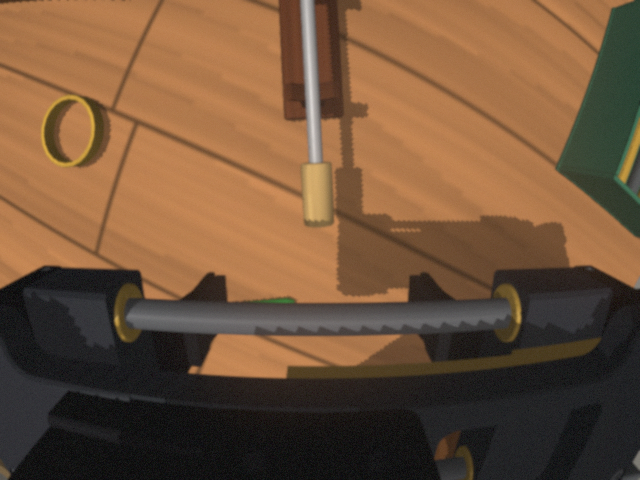

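The rod end measures 61 mm high, which matches the text. The handle's centre is at about (0.4235, -0.3356). Now I'll go down and grasp it.

drive_tool:
  moves:
    - [[0.017,0,0,0,0,-0.02,1],[0.016,-0.001,0,0,0,0,1],[0,0,0.03,0,0,0,1],[0,0,0.03,0,0,0,1],[0,0,0.02,0,0,0,1],[0,0,0.01,0,0,0,1],[0,0,0,0,0,0,1],[0,0,0,0,0,0,1]]

```text
time: 3.3
ee_pos: [0.4245, -0.3345, 0.0443]
eef_rot: [0.973, 0.232, 0.001, 0.0]
ft_force: [-0.1, 0.3, -0.2]
width: 0.0872
grip_force: 0.0
```

drive_tool:
  moves:
    - [[0,0,0,0,0,0,0],[0,0,0,0,0,0,0],[0,0,0,0,0,0,0],[0,0,0,0,0,0,0],[0,0,0,0,0,0,0],[0,0,0,0,0,0,0]]
  squeeze: 50

```text
time: 3.9
ee_pos: [0.4235, -0.3343, 0.0433]
eef_rot: [0.973, 0.232, 0.0, 0.0]
ft_force: [-0.1, -0.4, -0.0]
width: 0.0468
grip_force: 0.0
```

drive_tool:
  moves:
    - [[0,0,0,0,0,0,0],[0,0,0,0,0,0,0],[0,0,0,0,0,0,0],[0,0,0,0,0,0,0],[0,0,0,0,0,0,0]]

```text
time: 4.4
ee_pos: [0.4235, -0.3343, 0.0433]
eef_rot: [0.973, 0.232, 0.0, 0.0]
ft_force: [1.1, -0.0, 0.3]
width: 0.007
grip_force: 0.2
```

drive_tool:
  moves:
    - [[0,0,-0.01,0,0,0,0],[0,0,-0.02,0,0,0,0],[0,0,-0.03,0,0,0,0],[0,0,-0.03,0,0,0,0],[0,0,0,0,0,0,0],[0,0,0,0,0,0,0]]

```text
time: 5.0
ee_pos: [0.4239, -0.3346, 0.1343]
eef_rot: [0.973, 0.232, 0.001, 0.001]
ft_force: [-0.4, 0.0, -1.3]
width: 0.0004
grip_force: 0.0
```

The grip missed. I'll look at why.

```bash
python3 look.py w3 rod_handle rod_end rod_tip; python3 - <<'E'
from h import *
t=r.camera('top');s=r.camera('scene')
for c in('top','scene'):
  for q in('rod_handle','rod_end','rod_tip'):
    for d in r.place_of(c,q)[:2]: print(c,q,np.round(d['at']),np.round(atz(c,d['at'],.062),3))
p=np.zeros((600,800,3),np.uint8)
p[:300,:400]=cv2.resize(cv2.imread('pics/w3.png'),(400,300))
p[:300,400:]=cv2.resize(t[150:300,400:600],(400,300))[...,::-1]
p[300:,:400]=cv2.resize(s[130:280,180:380],(400,300))[...,::-1]
cv2.imwrite('pics/m.png',p)
E
```

```text
5.0 [ 0.4239 -0.3346  0.1343] [9.728e-01 2.318e-01 6.000e-04 8.000e-04]
rod_handle [118.6 340.8] 0.79 [ 0.2593 -0.2167  0.062 ]
rod_end [100.  340.9] 0.79 [ 0.2474 -0.1983  0.062 ]
rod_end [316.4 267.3] 0.75 [ 0.4053 -0.3438  0.062 ]
top rod_handle [496. 274.] [ 0.423 -0.335  0.062]
top rod_handle [425. 368.] [ 0.232 -0.188  0.062]
top rod_end [415. 376.] [ 0.215 -0.168  0.062]
top rod_end [504. 284.] [ 0.403 -0.35   0.062]
top rod_tip [455. 191.] [ 0.596 -0.25   0.062]
top rod_tip [496. 321.] [ 0.328 -0.332  0.062]
scene rod_handle [347. 186.] [ 0.275 -0.13   0.062]
scene rod_handle [258. 172.] [ 0.414 -0.352  0.062]
scene rod_end [261. 170.] [ 0.402 -0.357  0.062]
scene rod_end [355. 186.] [ 0.259 -0.114  0.062]
scene rod_tip [224. 208.] [ 0.589 -0.236  0.062]
scene rod_tip [286. 179.] [ 0.38  -0.267  0.062]
```

View pics/m.png

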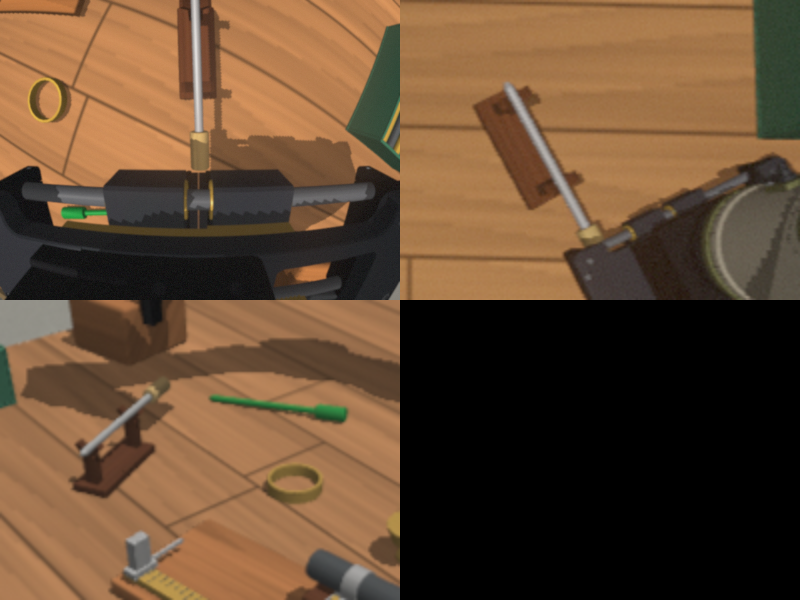

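```bash
python3 - <<'E'
from h import *
st=r.read_state();p=np.array(st['ee_pos']);M=R.from_quat(st['eef_rot']).as_matrix()
for c in('top','scene'):
    i=r.camera_info(c)
    o,_=ray(c,(320,240));print(c,'cam',np.round(o,3))
    P=np.array([p-M[:,2]*k+M[:,1]*s for k in(0,.019,.07,.1) for s in(-.095,0,.095)])
    print(np.round(cv2.projectPoints(P,np.array(i['rvec'],float),np.array(i['tvec'],float),np.array(i['mtx'],float),None)[0].reshape(-1,6)))
print(np.round(M,3))
s=cv2.imread('pics/m.png')
a=r.camera('scene');b=r.camera('top')
q=np.zeros((600,800,3),np.uint8);q[:,:400]=cv2.resize(a[60:210,200:300],(400,600))[...,::-1];q[:400,400:]=cv2.resize(b[180:320,460:600],(400,400))[...,::-1]
cv2.imwrite('pics/m2.png',q)
E
```

```text
top cam [0.41  0.027 0.983]
[[467. 296. 511. 274. 555. 252.]
 [470. 296. 515. 274. 560. 252.]
 [480. 297. 528. 274. 576. 250.]
 [486. 298. 536. 273. 586. 249.]]
scene cam [0.995 0.634 0.617]
[[288. 157. 257. 151. 227. 145.]
 [288. 150. 256. 144. 226. 139.]
 [287. 131. 255. 126. 224. 121.]
 [286. 120. 254. 115. 223. 110.]]
[[ 0.893  0.451 -0.   ]
 [ 0.451 -0.893  0.   ]
 [-0.    -0.    -1.   ]]
```

View pics/m2.png

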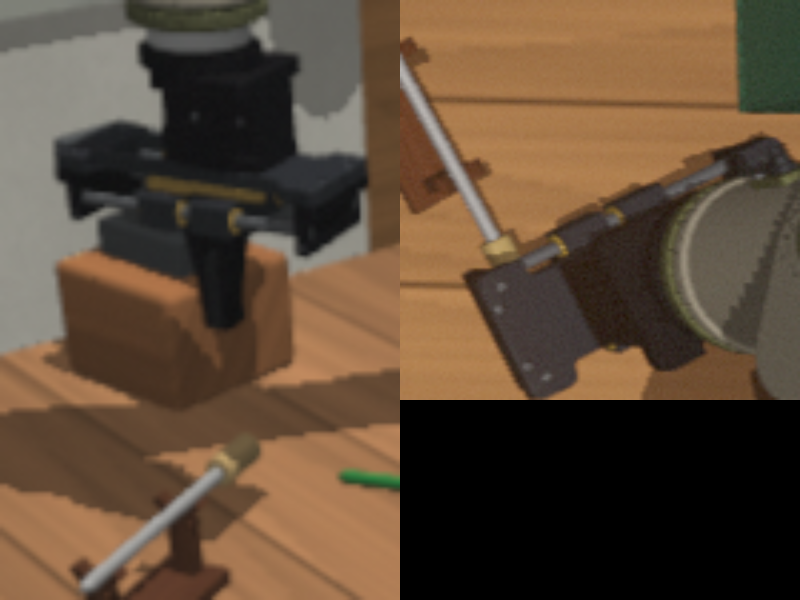

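The scene view puts the shut fingertips at (255,141), while the reported TCP projects to (257,151). The real tips therefore sit about 25 mm higher than reported, and the open-finger view agrees, so the fingers closed above the handle. I'll regrasp with the TCP near z = 0.020, which is safe either way because the table is at 0.

drive_tool:
  moves:
    - [[0,0,0,0,0,0,1],[0,0,0,0,0,0,1],[0,0,0,0,0,0,1],[0,0,0,0,0,0,1],[0,0,0,0,0,0,1],[0,0,0,0,0,0,1],[0,0,0,0,0,0,1],[0,0,0,0,0,0,1]]

```text
time: 6.5
ee_pos: [0.4235, -0.3343, 0.1333]
eef_rot: [0.973, 0.232, 0.0, 0.0]
ft_force: [-0.3, 0.3, 0.6]
width: 0.0562
grip_force: 0.0
```

```bash
python3 - <<'E'
from h import *
print(r.grasp_offset, r.read_state()['width'])
r.camera('wrist');st=r.read_state()
for d in r.place_of('wrist','rod_end'):print(d,atz('wrist',d['at'],.062,st))
E
```

```text
0.0187 0.056216590503255545
{'at': [318.2, 271.3], 'conf': 0.63} [ 0.40289262 -0.34586702  0.062     ]
```

drive_tool:
  moves:
    - [[0,0,0.03,0,0,0,1],[0,0,0.03,0,0,0,1],[0,0,0.02,0,0,0,1],[0,0,0.01,0,0,0,1],[0,0,0.01,0,0,0,1],[0,0,0.01,0,0,0,1],[0,0,0.003,0,0,0,1],[0,0,0,0,0,0,1]]

```text
time: 7.4
ee_pos: [0.4236, -0.3343, 0.0202]
eef_rot: [0.973, 0.232, 0.0, 0.0]
ft_force: [0.2, 0.1, -0.7]
width: 0.087
grip_force: 0.0
```

drive_tool:
  moves:
    - [[0,0,0,0,0,0,0],[0,0,0,0,0,0,0],[0,0,0,0,0,0,0],[0,0,0,0,0,0,0],[0,0,0,0,0,0,0],[0,0,0,0,0,0,0],[0,0,0,0,0,0,0],[0,0,0,0,0,0,0],[0,0,0,0,0,0,0],[0,0,0,0,0,0,0]]
  squeeze: 50

```text
time: 8.4
ee_pos: [0.4235, -0.3344, 0.0203]
eef_rot: [0.973, 0.232, 0.0, 0.0]
ft_force: [-0.4, -0.8, -0.1]
width: 0.0207
grip_force: 50.0
```

drive_tool:
  moves:
    - [[0,0,-0.01,0,0,0,0],[0,0,-0.02,0,0,0,0],[0,0,-0.03,0,0,0,0],[0,0,-0.02,0,0,0,0],[0,0,0,0,0,0,0]]

```text
time: 8.9
ee_pos: [0.4251, -0.3354, 0.1039]
eef_rot: [0.973, 0.232, 0.002, 0.002]
ft_force: [1.6, -0.5, -0.9]
width: 0.0207
grip_force: 50.0
```

drive_tool:
  moves:
    - [[0,0,0,0,0,-0.1377,0],[0,0,0,0,0,-0.1377,0],[0,0,0,0,0,-0.1377,0],[0,0,0,0,0,-0.1377,0],[0,0,0,0,0,-0.1377,0],[0,0,0,0,0,-0.1377,0],[0,0,0,0,0,-0.1377,0],[0,0,0,0,0,-0.1377,0],[0,0,0,0,0,-0.1377,0],[0,0,0,0,0,0,0]]

```text
time: 9.9
ee_pos: [0.4231, -0.3341, 0.0998]
eef_rot: [0.656, 0.754, -0.0, -0.0]
ft_force: [0.3, 0.1, -0.2]
width: 0.0206
grip_force: 50.0
```

drive_tool:
  moves:
    - [[0.036,0.013,0,0,0,0,0],[0.036,0.013,0,0,0,0,0],[0.036,0.013,0,0,0,0,0],[0.036,0.013,0,0,0,0,0],[0.036,0.013,0,0,0,0,0],[0.036,0.013,0,0,0,0,0],[0.036,0.013,0,0,0,0,0],[0.036,0.011,0,0,0,0,0],[0.036,0.01,0,0,0,0,0],[0,0,0,0,0,0,0]]

```text
time: 10.9
ee_pos: [0.4906, 0.0077, 0.1004]
eef_rot: [0.656, 0.755, 0.001, -0.0]
ft_force: [0.1, 0.6, -0.3]
width: 0.0204
grip_force: 50.0
```

```bash
python3 look.py w4 mouth cursor_grip pointer rod_handle; python3 -c "
from h import *
print(r.read_state()['joint_positions'],r.read_state()['torque'])"
```

```text
10.9 [0.4906 0.0077 0.1004] [ 6.562e-01  7.546e-01  9.000e-04 -4.000e-04]
mouth [403.9  90.8] 0.55 [0.5263 0.1161 0.075 ]
mouth [316.5 346.4] 0.27 [ 0.4982 -0.053   0.075 ]
cursor_grip [499.9 329.8] 0.53 [ 0.6383 -0.0351  0.06  ]
rod_handle [317.8 298.5] 0.97 [ 0.495  -0.0235  0.062 ]
rod_handle [404.2  92.3] 0.47 [0.5293 0.1177 0.062 ]
rod_handle [185.9  95.2] 0.29 [0.3932 0.099  0.062 ]
[ 0.5143126   0.16948655 -0.65429875  1.89662818  0.11517169  1.11313092
 -0.05134936] [-0.07626313 -0.04713618  0.00560543]
```

View pics/w4.png

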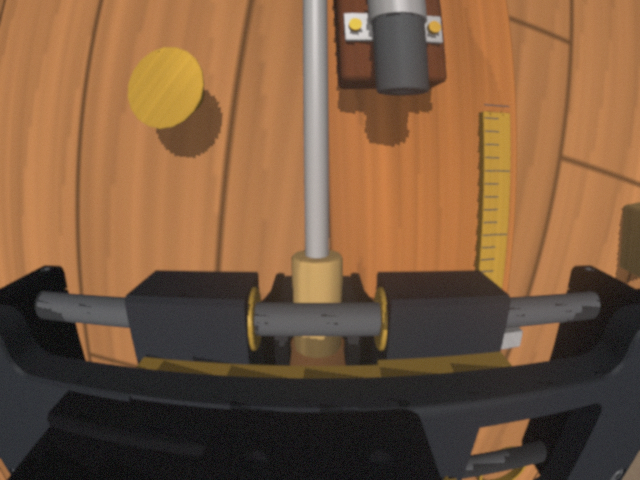

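drive_tool:
  moves:
    - [[0,0.03,0,0,0,0,0],[0,0.04,0,0,0,0,0],[0,0.03,0,0,0,0,0],[0,0,0,0,0,0,0],[0,0,0,0,0,0,0]]

```text
time: 11.65
ee_pos: [0.5892, 0.0146, 0.0995]
eef_rot: [0.658, 0.753, -0.0, -0.001]
ft_force: [-0.6, -0.3, -1.3]
width: 0.0205
grip_force: 50.0
```

```bash
python3 look.py w5 mouth cursor_grip pointer rod_handle; python3 - <<'E'
from h import *
import json
J=[json.load(open(f'w{i}.json')) for i in(4,5)]
m=[ray('wrist',max(j['mouth'],key=lambda a:-abs(a[0][1]-90))[0],j['st']) for j in J]
print('mouth',*[np.round(v,4) for v in tri(m)])
c=[ray('wrist',j['cursor_grip'][0][0],j['st']) for j in J if j['cursor_grip']]
if len(c)>1: print('cur',*[np.round(v,4) for v in tri(c)])
# tube edge columns per row
for k in(4,5):
    g=cv2.cvtColor(cv2.imread(f'pics/w{k}.png'),cv2.COLOR_BGR2GRAY)
    c0={4:403,5:240}[k]
    for y in(60,68,76,84): print(k,y,g[y,c0-50:c0+50:2].tolist())
E
```

```text
11.65 [0.5892 0.0146 0.0995] [ 6.581e-01  7.530e-01 -3.000e-04 -6.000e-04]
mouth [237.8  82.6] 0.87 [0.5288 0.1144 0.075 ]
rod_handle [319.4 302. ] 0.72 [ 0.5948 -0.0187  0.062 ]
mouth [0.5274 0.1161 0.0698] [0.001 0.001]
4 60 [84, 82, 82, 78, 81, 79, 82, 78, 69, 60, 54, 59, 64, 72, 68, 76, 76, 82, 84, 83, 83, 85, 89, 91, 94, 92, 91, 90, 92, 87, 84, 83, 83, 79, 78, 69, 67, 68, 80, 81, 74, 80, 79, 75, 77, 75, 98, 126, 127, 127]
4 68 [79, 76, 79, 80, 80, 81, 79, 78, 82, 64, 51, 56, 61, 68, 74, 75, 79, 83, 78, 80, 85, 85, 90, 91, 91, 91, 90, 93, 92, 89, 83, 79, 82, 81, 77, 74, 70, 68, 75, 75, 81, 79, 76, 79, 79, 77, 91, 127, 128, 126]
4 76 [72, 71, 69, 71, 71, 68, 67, 70, 70, 58, 53, 55, 60, 66, 69, 75, 78, 80, 81, 83, 84, 85, 89, 89, 90, 95, 92, 94, 89, 90, 86, 84, 83, 82, 78, 73, 70, 66, 71, 76, 74, 76, 76, 73, 79, 77, 75, 120, 127, 125]
4 84 [48, 47, 46, 49, 49, 46, 44, 48, 49, 45, 43, 47, 58, 67, 68, 74, 78, 78, 82, 85, 85, 87, 85, 87, 90, 89, 90, 93, 94, 89, 87, 87, 80, 80, 79, 75, 72, 67, 55, 51, 50, 57, 76, 102, 119, 124, 128, 130, 127, 127]
5 60 [69, 72, 74, 73, 65, 71, 74, 74, 70, 73, 80, 81, 80, 81, 82, 86, 85, 85, 85, 86, 81, 83, 81, 79, 76, 71, 70, 65, 67, 60, 61, 52, 48, 44, 43, 50, 69, 72, 78, 77, 74, 78, 77, 76, 76, 72, 74, 72, 73, 68]
5 68 [66, 72, 74, 74, 71, 70, 71, 73, 68, 73, 76, 81, 78, 80, 80, 84, 83, 87, 86, 87, 81, 83, 82, 77, 81, 71, 69, 69, 65, 58, 62, 53, 50, 48, 40, 37, 41, 39, 39, 39, 37, 37, 37, 35, 37, 33, 38, 40, 40, 41]
5 76 [80, 54, 39, 35, 38, 38, 37, 37, 60, 73, 78, 77, 77, 79, 73, 68, 65, 57, 57, 55, 54, 51, 46, 43, 47, 42, 41, 41, 41, 42, 45, 47, 44, 42, 38, 32, 35, 40, 37, 41, 42, 44, 42, 43, 47, 52, 57, 51, 62, 62]
5 84 [131, 117, 120, 123, 123, 122, 103, 63, 59, 58, 60, 59, 53, 54, 49, 42, 47, 43, 48, 47, 50, 49, 51, 52, 55, 58, 65, 70, 74, 76, 75, 75, 74, 69, 73, 72, 69, 72, 78, 79, 75, 80, 79, 75, 76, 73, 73, 75, 79, 75]
```

View pics/w5.png

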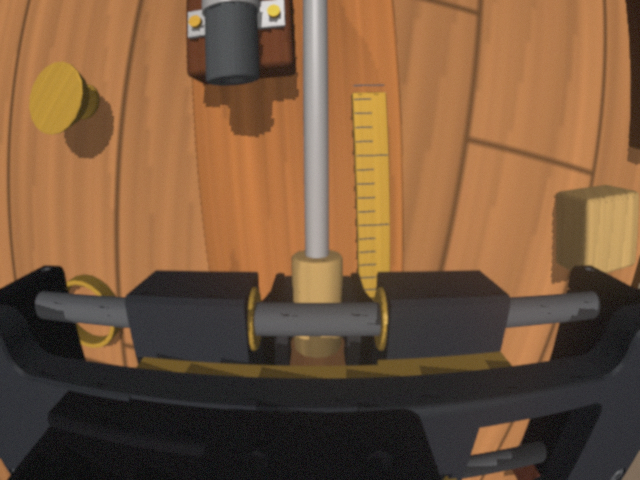

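```bash
python3 - <<'E'
from h import *
import json
J={k:json.load(open(f'w{k}.json'))['st'] for k in(4,5)}
b=[]
for k,L,Rr in((4,(375.5,84),(428,84)),(4,(372,70),(428.5,70)),(5,(205,70),(258.5,70)),(5,(203.5,50),(260.5,50))):
    o,d1=ray('wrist',L,J[k]);_,d2=ray('wrist',Rr,J[k])
    d=d1/np.linalg.norm(d1)+d2/np.linalg.norm(d2); p=o+d*(.075-o[2])/d[2]
    # normalise: lateral coord in frame at mouth with yaw 97.8
    print(k,np.round(p,4)); 
def ang(k,a,c,z):
    p=atz('wrist',a,z,J[k]);q=atz('wrist',c,z,J[k]);v=q-p
    return round(np.degrees(np.arctan2(v[1],v[0])),2)
print('rule',ang(4,(478,265),(482,112),.025),ang(5,(358,280),(353.5,97),.025))
# bezel edges refine: rule edges by brass mask
for k in(4,5):
    im=cv2.imread(f'pics/w{k}.png');h=cv2.cvtColor(im,cv2.COLOR_BGR2HSV)
    m=((h[...,0]>18)&(h[...,0]<32)&(h[...,1]>130)&(h[...,2]>90)).astype(np.uint8)
    m[:90]=0;m[265:]=0;m[:,:345]=0;m[:,540:]=0
    n,l,s,_=cv2.connectedComponentsWithStats(m);i=1+np.argmax(s[1:,4])
    L=[];Q=[]
    for y in range(115,260,3):
        x=np.where(l[y]==i)[0]
        if len(x)>5: L.append(atz('wrist',(x.max()+.5,y),.025,J[k])[:2]);
    L=np.array(L);u,sv,vt=np.linalg.svd(L-L.mean(0));v=vt[0]*np.sign(vt[0][1]);print('rule edge',k,np.degrees(np.arctan2(v[1],v[0])),L.mean(0),len(L),sv[1])
# top view: dark tube silhouette
im=cv2.imread('pics/t0.png');g=cv2.cvtColor(im,cv2.COLOR_BGR2HSV)
m=((g[...,1]<70)&(g[...,2]<190)).astype(np.uint8);m[:200]=0;m[250:]=0;m[:,:175]=0;m[:,290:]=0
n,l,s,_=cv2.connectedComponentsWithStats(m);i=1+np.argmax(s[1:,4]);print(s[i])
P=[]
for x in range(188,276,2):
    y=np.where(l[:,x]==i)[0];P.append(atz('top',(x,(y.min()+y.max())/2),.075)[:2])
P=np.array(P)
for _ in range(3):
    c=np.polyfit(P[:,1],P[:,0],1);e=np.abs(P[:,0]-np.polyval(c,P[:,1]));P=P[e<2*e.std()+1e-5]
print('tube top yaw',90+np.degrees(np.arctan(-c[0])),'x at y=.11',np.polyval(c,.11),e.std(),len(P), 'mouth y',atz('top',(s[i][0]+s[i][2],220),.075))
E
```

```text
4 [0.5244 0.1201 0.075 ]
4 [0.5224 0.1285 0.075 ]
5 [0.524 0.122 0.075]
5 [0.5223 0.1344 0.075 ]
rule 100.42 100.04
rule edge 4 100.60096007768587 [0.63424475 0.07065083] 49 0.0023410022453494174
rule edge 5 100.35177348157472 [0.63470386 0.06022307] 49 0.0016635696972306714
[ 181  208   99   39 1666]
tube top yaw 100.3315722398379 x at y=.11 0.5273120639432102 0.0002951163868153839 25 mouth y [0.52376619 0.11290793 0.075     ]
```

The tube, measured in both wrist views and the top view, has yaw 100.35° and its axis at z ≈ 0.075. The mouth is at about (0.526, 0.1135). I'll align the yaw and go to the approach pose, still high.

drive_tool:
  moves:
    - [[0,0,0,0,0,-0.044,0],[-0.03,-0.01,0,0,0,0,0],[-0.03,-0.012,0,0,0,0,0],[-0.03,-0.012,0,0,0,0,0],[-0.024,-0.011,0,0,0,0,0],[0,0,0,0,0,0,0],[0,0,0,0,0,0,0]]

```text
time: 12.6
ee_pos: [0.5654, -0.1053, 0.1006]
eef_rot: [0.641, 0.767, -0.0, 0.0]
ft_force: [-0.6, 0.6, -0.8]
width: 0.0208
grip_force: 50.0
```

drive_tool:
  moves:
    - [[0,0,0.02,0,0,0,0],[0,0,0.02,0,0,0,0],[0,0,0.015,0,0,0,0],[0,0,0.011,0,0,0,0],[0,0,0,0,0,0,0],[0,0,0,0,0,0,0]]

```text
time: 13.2
ee_pos: [0.566, -0.1044, 0.0347]
eef_rot: [0.64, 0.768, 0.0, 0.0]
ft_force: [0.1, 0.4, -0.7]
width: 0.0206
grip_force: 50.0
```

```bash
python3 - <<'E'
from h import *
st=r.read_state();p=np.array(st['ee_pos']);q=st['eef_rot']
print(p,2*np.degrees(np.arctan2(q[1],q[0])))
w=r.camera('wrist');t=r.camera('top');s=r.camera('scene')
for c in('top','scene'):
  for n in('rod_tip','mouth','rod_end'):
    for d in r.place_of(c,n)[:2]: print(c,n,np.round(d['at'],1),round(d['conf'],2),np.round(atz(c,d['at'],.075),4))
# rod edges in wrist picture: print profile
h=cv2.cvtColor(w,cv2.COLOR_RGB2HSV)
M=R.from_quat(q).as_matrix()
for y in(20,60,100,140,180,220):
    row=h[y,280:360,1].astype(int);x=np.where(row<80)[0]
    if len(x)<5: print(y,'none');continue
    a,b=280+x.min(),281+x.max()
    o,d1=ray('wrist',(a-.5,y),st);_,d2=ray('wrist',(b-.5,y),st)
    d1/=np.linalg.norm(d1);d2/=np.linalg.norm(d2);d=d1+d2
    half=np.arccos(d1@d2)/2; D=.005/np.sin(half)
    k=d*(.075-o[2])/d[2]; P=M.T@(o+k-p)
    d/=np.linalg.norm(d)
    print(y,a,b,'tool xyz at z.075',np.round(P,4))
o=np.zeros((600,800,3),np.uint8)
o[:,:]=0
o[:400,:400]=cv2.resize(t[160:260,260:360],(400,400),interpolation=cv2.INTER_CUBIC)
o[:400,400:]=cv2.resize(s[200:300,250:350],(400,400),interpolation=cv2.INTER_CUBIC)
save(o,'a.png')
E
```

```text
[ 0.56599633 -0.10439812  0.03465289] 100.35298735413645
top rod_tip [295.1 215.5] 0.72 [0.5338 0.0822 0.075 ]
top mouth [278.6 217.3] 0.8 [0.5293 0.116  0.075 ]
top rod_end [416.  375.4] 0.46 [ 0.2192 -0.1668  0.075 ]
scene rod_tip [326.5 254.4] 0.65 [0.5273 0.0848 0.075 ]
scene mouth [337.1 263.5] 0.62 [0.5303 0.1216 0.075 ]
scene rod_end [253.3 220.3] 0.96 [ 0.5739 -0.1224  0.075 ]
scene rod_end [352.6 188.9] 0.65 [ 0.2931 -0.0891  0.075 ]
20 303 327 tool xyz at z.075 [ 0.1215 -0.0015 -0.0403]
60 303 328 tool xyz at z.075 [ 0.1037 -0.0013 -0.0403]
100 304 328 tool xyz at z.075 [ 0.0869 -0.0011 -0.0403]
140 304 328 tool xyz at z.075 [ 0.0705 -0.0011 -0.0403]
180 305 328 tool xyz at z.075 [ 0.0542 -0.0009 -0.0403]
220 304 329 tool xyz at z.075 [ 0.0376 -0.0009 -0.0403]
```

View pics/a.png

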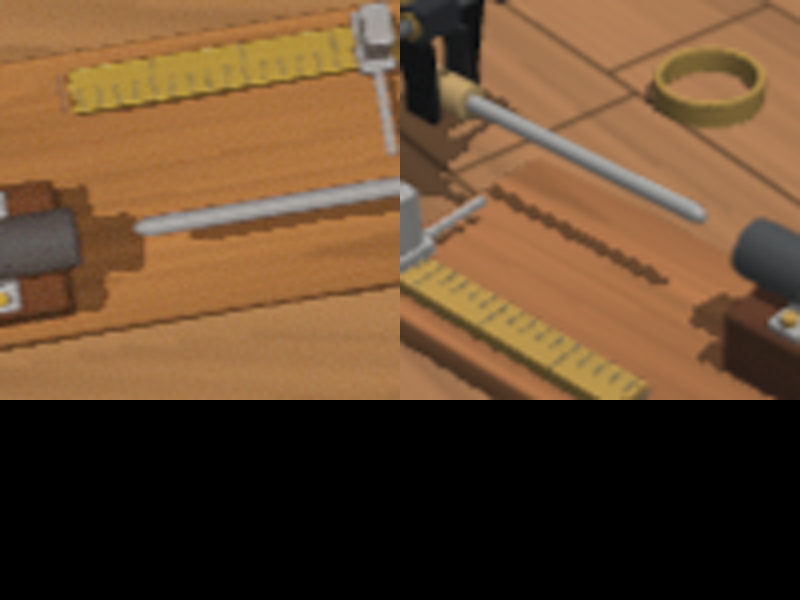

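The pictures agree: in the top view the rod line, extended from its tip (137,228), meets the mouth centre at about (76,239), and the scene view matches within a pixel. The tip is 1–2 mm to the -x side, so I'll make a small correction and then insert slowly.

drive_tool:
  moves:
    - [[0,0.001,0.001,0,0,0.006,0],[0.01,0,0,0,0,0,0],[0.01,0,0,0,0,0,0],[0.008,0,0,0,0,0,0],[0.006,0,0,0,0,0,0],[0.006,0,0,0,0,0,0],[0.006,0,0,0,0,0,0],[0.006,0,0,0,0,0,0],[0,0,0,0,0,0,0]]

```text
time: 14.55
ee_pos: [0.5576, -0.0522, 0.0333]
eef_rot: [0.642, 0.766, 0.0, -0.0]
ft_force: [-0.4, -0.3, -0.6]
width: 0.0205
grip_force: 50.0
```

drive_tool:
  moves:
    - [[0.006,0,0,0,0,0,0],[0.006,0,0,0,0,0,0],[0.006,0,0,0,0,0,0],[0.006,0,0,0,0,0,0],[0.006,0,0,0,0,0,0],[0.006,0,0,0,0,0,0],[0.006,0,0,0,0,0,0],[0,0,0,0,0,0,0]]

```text
time: 15.35
ee_pos: [0.5502, -0.0108, 0.0333]
eef_rot: [0.642, 0.766, 0.0, -0.0]
ft_force: [0.1, 0.0, 0.5]
width: 0.0204
grip_force: 50.0
```

drive_tool:
  moves:
    - [[0.003,0,0,0,0,0,0],[0.003,0,0,0,0,0,0],[0.003,0,0,0,0,0,0],[0.003,0,0,0,0,0,0],[0.003,0,0,0,0,0,0],[0.003,0,0,0,0,0,0]]
  squeeze: 15

```text
time: 15.95
ee_pos: [0.5472, 0.006, 0.0333]
eef_rot: [0.643, 0.766, -0.0, 0.0]
ft_force: [-0.2, -0.3, 0.7]
width: 0.021
grip_force: 15.0
```

drive_tool:
  moves:
    - [[0.003,0,0,0,0,0,0],[0.003,0,0,0,0,0,0],[0.003,0,0,0,0,0,0],[0.003,0,0,0,0,0,0]]

```text
time: 16.35
ee_pos: [0.5462, 0.0103, 0.0334]
eef_rot: [0.645, 0.764, -0.003, 0.003]
ft_force: [3.8, -23.2, -0.4]
width: 0.021
grip_force: 15.0
```

It bottomed at about 87 mm depth with 23 N on the axis. I'll ease off and release.

drive_tool:
  moves:
    - [[-0.003,0,0,0,0,0,0],[-0.002,0,0,0,0,0,0],[0,0,0,0,0,0,0]]

```text
time: 16.65
ee_pos: [0.5464, 0.0102, 0.0333]
eef_rot: [0.644, 0.765, -0.001, 0.001]
ft_force: [1.8, -6.8, -0.1]
width: 0.0216
grip_force: 15.0
```

drive_tool:
  moves:
    - [[0,0,0,0,0,0,1],[0,0,0,0,0,0,1],[0,0,0,0,0,0,1],[0,0,0,0,0,0,1],[0,0,0,0,0,0,1],[0,0,0,0,0,0,1],[0,0,0,0,0,0,1]]

```text
time: 17.35
ee_pos: [0.546, 0.0127, 0.0332]
eef_rot: [0.643, 0.766, 0.0, 0.0]
ft_force: [-0.0, 0.3, -0.1]
width: 0.069
grip_force: 0.0
```

drive_tool:
  moves:
    - [[0,0,-0.02,0,0,0,1],[0,0,-0.03,0,0,0,1],[0,0,-0.04,0,0,0,1],[-0.03,0,-0.02,0,0,0,1],[-0.03,0,0,0,0,0,1],[-0.03,0,0,0,0,0,1],[0,0,0,0,0,0,1],[0,0,0,0,0,0,1]]

```text
time: 18.15
ee_pos: [0.5615, -0.0764, 0.1431]
eef_rot: [0.643, 0.766, 0.0, -0.0]
ft_force: [-0.2, 0.4, 0.5]
width: 0.0871
grip_force: 0.0
```

```bash
python3 look.py w6 rod_end rod_handle pointer cursor_grip; python3 - <<'E'
from h import *
s=r.camera('scene');r.camera('top')
for c in('top','scene'):
  for n,z in(('rod_end',.07),('pointer',.036),('cursor_grip',.06)):
    for d in r.place_of(c,n)[:2]: print(c,n,np.round(d['at'],1),round(d['conf'],2),np.round(atz(c,d['at'],z),4))
w=cv2.imread('pics/w6.png');o=np.zeros((480,800,3),np.uint8)
o[:360,:480]=cv2.resize(w,(480,360));o[:320,480:]=cv2.resize(s[200:300,240:340],(320,320))[...,::-1];cv2.imwrite('pics/b.png',o)
E
```

```text
18.15 [ 0.5615 -0.0764  0.1431] [ 6.434e-01  7.655e-01  0.000e+00 -2.000e-04]
rod_end [315.  152.9] 0.82 [ 0.5487 -0.0142  0.062 ]
rod_end [  8.5 264.6] 0.56 [ 0.2551 -0.1578  0.062 ]
rod_handle [318.1 119.6] 0.89 [0.5467 0.0103 0.062 ]
rod_handle [ 17.4 278.5] 0.76 [ 0.2676 -0.1704  0.062 ]
rod_handle [428.4 202.7] 0.15 [ 0.64   -0.0348  0.062 ]
pointer [343.  199.4] 0.9 [ 0.5774 -0.0477  0.036 ]
cursor_grip [428.5 202.4] 0.65 [ 0.6407 -0.0347  0.06  ]
top rod_end [342.8 210.7] 0.58 [ 0.5467 -0.0158  0.07  ]
top pointer [357.8 197.1] 0.76 [ 0.5821 -0.049   0.036 ]
top cursor_grip [352.1 166.8] 0.71 [ 0.6421 -0.0341  0.06  ]
scene rod_end [288.2 240.7] 0.82 [ 0.5556 -0.011   0.07  ]
scene rod_end [354.5 191.5] 0.55 [ 0.2924 -0.0823  0.07  ]
scene pointer [269.5 247.1] 0.55 [ 0.5758 -0.0574  0.036 ]
scene pointer [289.3 243.9] 0.49 [ 0.5338 -0.0392  0.036 ]
scene cursor_grip [248.1 254. ] 0.69 [ 0.6422 -0.0367  0.06  ]
```

View pics/b.png

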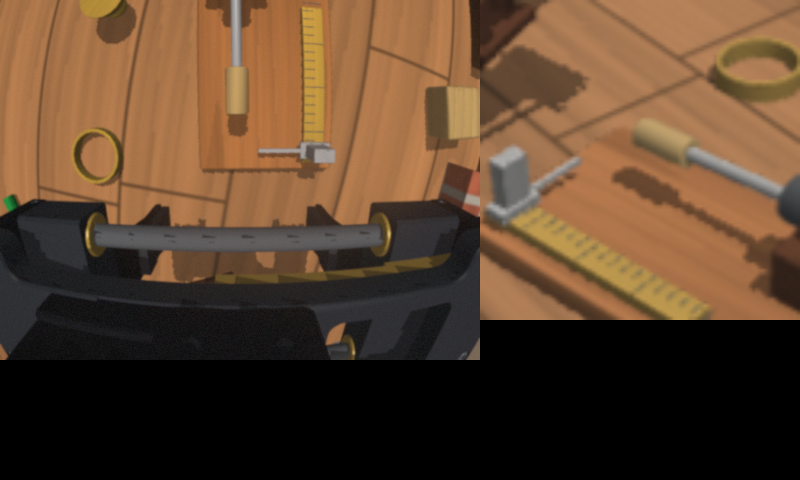

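The rod is in the tube and released; its handle end is at wrist-picture pixel (315,153) at full scale. The pointer is at (343,199) and the fin at (428,202). The cursor has to move about 38 mm towards the tube. I'll grip the fin across.

drive_tool:
  moves:
    - [[0.009,0.028,0,0,0,-0.006,1],[0.009,0.029,0,0,0,0,1],[0.009,0.029,0,0,0,0,1],[0,0,0.03,0,0,0,1],[0,0,0.03,0,0,0,1],[0,0,0.02,0,0,0,1],[0,0,0.015,0,0,0,1],[0,0,0.01,0,0,0,1],[0,0,0.008,0,0,0,1],[0,0,0,0,0,0,1]]

```text
time: 19.8
ee_pos: [0.6412, -0.0342, 0.0297]
eef_rot: [0.641, 0.768, -0.0, -0.0]
ft_force: [0.1, 0.3, 0.3]
width: 0.0872
grip_force: 0.0
```

drive_tool:
  moves:
    - [[0,0,0,0,0,0,0],[0,0,0,0,0,0,0],[0,0,0,0,0,0,0],[0,0,0,0,0,0,0],[0,0,0,0,0,0,0],[0,0,0,0,0,0,0],[0,0,0,0,0,0,0],[0,0,0,0,0,0,0],[0,0,0,0,0,0,0],[0,0,0,0,0,0,0]]
  squeeze: 15

```text
time: 20.8
ee_pos: [0.6406, -0.0343, 0.0302]
eef_rot: [0.641, 0.768, -0.001, -0.001]
ft_force: [-4.8, -0.3, 5.3]
width: 0.0218
grip_force: 15.0
```

Gripped: the opening is 21.8 mm, as the fin's width should be. I'll slide it 37 mm.

drive_tool:
  moves:
    - [[0.006,0,0,0,0,0,0],[0.008,0,0,0,0,0,0],[0.008,0,0,0,0,0,0],[0.008,0,0,0,0,0,0],[0.007,0,0,0,0,0,0],[0,0,0,0,0,0,0],[0,0,0,0,0,0,0]]

```text
time: 21.5
ee_pos: [0.6336, 0.0027, 0.0302]
eef_rot: [0.64, 0.768, -0.001, -0.001]
ft_force: [-5.8, 0.8, 4.9]
width: 0.0218
grip_force: 15.0
```

drive_tool:
  moves:
    - [[0,0,0,0,0,0,1],[0,0,0,0,0,0,1],[0,0,0,0,0,0,1],[0,0,0,0,0,0,1],[0,0,0,0,0,0,1],[0,0,0,0,0,0,1],[0,0,0,0,0,0,1]]

```text
time: 22.2
ee_pos: [0.6349, 0.0022, 0.0302]
eef_rot: [0.641, 0.768, -0.0, 0.0]
ft_force: [0.2, 0.1, -0.1]
width: 0.07
grip_force: 0.0
```

drive_tool:
  moves:
    - [[0,0,-0.02,0,0,0,1],[0,0,-0.03,0,0,0,1],[0,0,-0.03,0,0,0,1],[-0.024,-0.025,0,0,0,0,1],[-0.024,-0.025,0,0,0,0,1],[-0.02,-0.02,0,0,0,0,1],[0,0,0,0,0,0,1],[0,0,0,0,0,0,1]]

```text
time: 23.0
ee_pos: [0.5782, -0.0777, 0.1105]
eef_rot: [0.641, 0.767, 0.0, 0.0]
ft_force: [-0.4, 1.0, -0.4]
width: 0.087
grip_force: 0.0
```

```bash
python3 look.py w7 rod_end pointer cursor_grip; python3 - <<'E'
import cv2
w=cv2.imread('pics/w7.png')[90:240,260:460];cv2.imwrite('pics/w7c.png',cv2.resize(w,(800,600),interpolation=cv2.INTER_CUBIC))
E
```

```text
23.0 [ 0.5782 -0.0777  0.1105] [6.411e-01 7.675e-01 0.000e+00 3.000e-04]
rod_end [290.2 145.5] 0.82 [ 0.5486 -0.0131  0.062 ]
pointer [324.1 148.6] 0.76 [ 0.5708 -0.0114  0.036 ]
pointer [420.5 149.7] 0.25 [0.6397 0.002  0.036 ]
cursor_grip [422.5 150.3] 0.6 [0.6345 0.0008 0.06  ]
cursor_grip [290.6 110.5] 0.4 [0.5447 0.0095 0.06  ]
```

View pics/w7c.png

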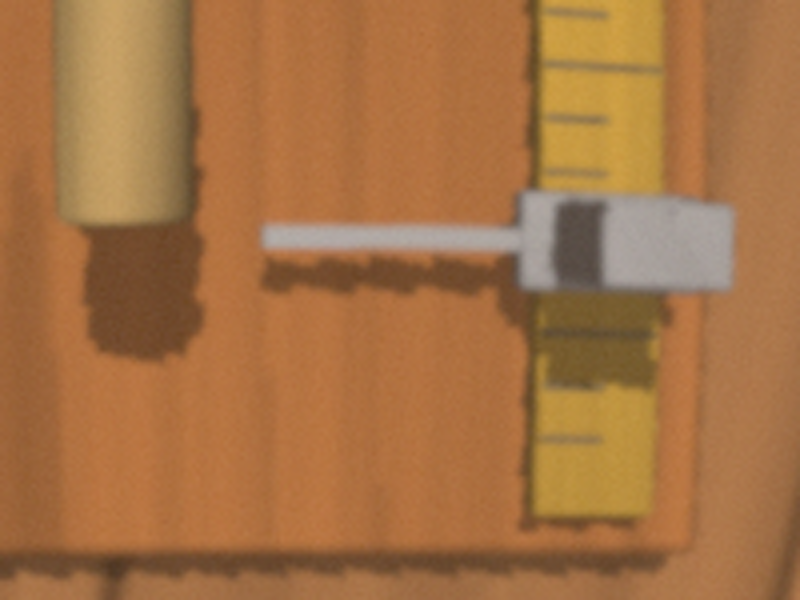

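```bash
python3 - <<'E'
from h import *
import json
st=json.load(open('w7.json'))['st'];d=np.array([-.1797,.9837,0])
for z in(.06,.07,.08): print('end',z,np.round(d@atz('wrist',(291.3,145.3),z,st),4))
for c in(325,385): print('ptr',np.round(d@atz('wrist',(c,149.2),.036,st),4))
E
```

```text
end 0.06 -0.1114
end 0.07 -0.1114
end 0.08 -0.1115
ptr -0.1142
ptr -0.1135
```

In the near-vertical view the rod end is at crop row 222 and the pointer at row 237, so the pointer is about 2.8 mm short. I'll correct it.

drive_tool:
  moves:
    - [[0.02,0.02,0,0,0,0,1],[0.024,0.025,0,0,0,0,1],[0.024,0.025,0,0,0,0,1],[0,0,0.03,0,0,0,1],[0,0,0.03,0,0,0,1],[0,0,0.02,0,0,0,1],[0,0,0,0,0,0,1],[0,0,0,0,0,0,1]]

```text
time: 24.0
ee_pos: [0.6351, 0.0031, 0.0307]
eef_rot: [0.64, 0.768, 0.0, -0.0]
ft_force: [-0.0, 0.3, 0.2]
width: 0.0872
grip_force: 0.0
```

drive_tool:
  moves:
    - [[0,0,0,0,0,0,0],[0,0,0,0,0,0,0],[0,0,0,0,0,0,0],[0,0,0,0,0,0,0],[0,0,0,0,0,0,0],[0,0,0,0,0,0,0],[0,0,0,0,0,0,0],[0,0,0,0,0,0,0],[0,0,0,0,0,0,0],[0,0,0,0,0,0,0]]
  squeeze: 15

```text
time: 25.0
ee_pos: [0.6337, 0.002, 0.0302]
eef_rot: [0.641, 0.768, -0.001, -0.001]
ft_force: [-6.7, -1.3, 6.3]
width: 0.0217
grip_force: 15.0
```

drive_tool:
  moves:
    - [[0.001,0,0,0,0,0,0],[0.001,0,0,0,0,0,0],[0.001,0,0,0,0,0,0],[0,0,0,0,0,0,0],[0,0,0,0,0,0,0]]

```text
time: 25.5
ee_pos: [0.6333, 0.0045, 0.0302]
eef_rot: [0.641, 0.768, -0.001, -0.0]
ft_force: [-4.7, -2.7, 4.8]
width: 0.022
grip_force: 15.0
```

drive_tool:
  moves:
    - [[0,0,0,0,0,0,1],[0,0,0,0,0,0,1],[0,0,0,0,0,0,1],[0,0,0,0,0,0,1],[0,0,0,0,0,0,1],[0,0,0,0,0,0,1],[0,0,0,0,0,0,1]]

```text
time: 26.2
ee_pos: [0.6343, 0.0052, 0.0302]
eef_rot: [0.641, 0.768, 0.0, 0.0]
ft_force: [0.2, 1.3, 0.2]
width: 0.0699
grip_force: 0.0
```

drive_tool:
  moves:
    - [[0,0,-0.02,0,0,0,1],[0,0,-0.03,0,0,0,1],[0,0,-0.03,0,0,0,1],[-0.024,-0.025,0,0,0,0,1],[-0.024,-0.025,0,0,0,0,1],[-0.02,-0.02,0,0,0,0,1],[0,0,0,0,0,0,1],[0,0,0,0,0,0,1]]

```text
time: 27.0
ee_pos: [0.5777, -0.0747, 0.1105]
eef_rot: [0.641, 0.768, 0.0, 0.0]
ft_force: [-0.4, 0.0, -0.3]
width: 0.0872
grip_force: 0.0
```

```bash
python3 look.py w8 rod_end pointer cursor_grip; python3 - <<'E'
import cv2,numpy as np
w=cv2.imread('pics/w8.png');g=cv2.cvtColor(w,cv2.COLOR_BGR2HSV)[...,1].astype(int)
for c in(335,350,370,380): 
    x=np.where(g[130:170,c]<80)[0]+130; print('ptr col',c,x.min(),x.max())
b=w[...,1].astype(int)
for c in(285,291,297): print('end',c,b[135:158,c].tolist())
E
```

```text
27.0 [ 0.5777 -0.0747  0.1105] [6.410e-01 7.675e-01 1.000e-04 3.000e-04]
rod_end [291.3 153.3] 0.59 [ 0.5496 -0.015   0.062 ]
pointer [323.7 147.2] 0.87 [ 0.5698 -0.0074  0.036 ]
cursor_grip [420.5 151.3] 0.77 [0.6327 0.0028 0.06  ]
cursor_grip [286.6 149.8] 0.65 [ 0.5461 -0.0133  0.06  ]
ptr col 335 147 152
ptr col 350 147 152
ptr col 370 147 152
ptr col 380 148 152
end 285 [158, 156, 154, 156, 159, 156, 154, 156, 157, 156, 156, 155, 156, 153, 145, 126, 100, 78, 73, 74, 73, 73, 70]
end 291 [155, 156, 155, 154, 152, 153, 151, 154, 155, 155, 154, 154, 156, 150, 139, 122, 96, 80, 76, 73, 78, 77, 79]
end 297 [136, 139, 138, 141, 136, 139, 136, 139, 136, 136, 137, 139, 139, 132, 123, 101, 83, 72, 74, 76, 73, 74, 75]
```

The pointer is at row 149.7 and the rod end at row 150.3. After the height correction they are level within about 0.3 mm, and the arm is clear of everything.

```bash
python3 -c "
from h import *
print(r.close_job())"
```

```text
the job is handed in; nothing more can be done
None
```

The job is handed in at about 27 s. The rod was pushed in until it stopped at about 87 mm depth and released, and the cursor's pointer is level with its handle end to within about 0.3 mm in the last wrist view. The first grasp closed above the handle and had to be repeated, without disturbing the rod, and no verdict came back.

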